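# Cover the saucepan with its strainer lid

## Task

Get the pan of potatoes on the hob covered: take the wooden spatula that lies across the saucepan and lay it on the spoon rest with its blade in the dish, then gently set the strainer lid on the pan, turned so that its holes are over the pouring lip, dropped into the rim and level all round. Leave the pan standing where it is on the hob and do not disturb the other things on the worktop.

Things in the scene. Friction and masses are not known exactly. Their poses are not given: they have to be found in the camera images.
- saucepan: Steel saucepan on the front left of the black glass hob (glass 6 mm above the worktop), potatoes inside up to 63 mm high. Origin: centre of its underside. 78 mm high, 144 mm outer diameter (151 over the rolled rim), mouth 138 mm inside, about 1 kg, loose. Own +x: along the handle (ends 230 mm from the axis, below rim height); own -y: to the pouring lip; z up.
- pan_rim (a point): Centre of the saucepan's mouth, at the height of the rim's top.
- pan_lip (a point): Middle of the small pointed pouring lip, on the rim's top 74 mm from the pan's axis. The lip is a beak 40 mm wide at the rim that juts out to 91 mm from the pan's axis, a quarter turn from the handle.
- lid: Steel strainer lid, about 0.28 kg, lying on the worktop on its skirt. Origin: centre of the skirt's underside, z up, own +x to the holes. Skirt 10 mm high, 120 mm across at its foot, 132 mm at its top; above it a flange 152 mm across rests on the pan's rim, so that the seated lid's origin is 10 mm below the rim's top (68 mm above the pan's origin).
- lid_handle (a point): Middle of the lid's black strap handle: a straight bar along the lid's own x, 70 mm long, 13 mm wide, 12 mm thick, on two posts; this point is 46 mm above the lid's origin and 25 mm above the lid's top. Pinch it across its width from above.
- lid_holes (a point): Edge of the lid next to its group of nine small dark strainer holes, 74 mm from the lid's axis along its own +x.
- spatula: Flat wooden spatula, 259 mm long, 60 g, at first lying flat across the saucepan's rim. Origin on its underside at mid-length; own +x to the blade, z up. Handle 17 to 22 mm wide, 9 mm thick; the last 78 mm at the +x end are the blade, 52 mm wide, 6 mm thick. Its underside is one flat plane.
- spatula_grip (a point): Point of the handle, 20 mm from the origin away from the blade and 110 mm from the blade's middle, mid-thickness (4.5 mm above the underside); here the handle is 17 mm wide. The balance point is about 40 mm from here towards the blade.
- spatula_blade (a point): Middle of the blade's underside, 90 mm from the origin along the spatula's own +x.
- spoon_rest: White stoneware spoon rest on the worktop, 0.45 kg, loose: a round dish, 130 mm across, floor 7 mm high, low rounded lip 15.5 mm high (112 mm free inside), open at one side where a flat tongue, 44 mm wide, 7 mm thick, runs out to 105 mm from the dish's centre to carry the handle. Origin: centre of the dish's underside; own -x along the tongue.
- rest_dish (a point): Centre of the spoon rest's round dish, on its floor. A tall fridge stands close beside the robot on its left and can catch the upper arm when it turns left: with the spatula held at spatula_grip and its handle along the tongue, the gripper stays far enough to the right.
- salt_shaker: Bystander: salt shaker, 44 mm wide, 90 mm high; origin at the centre of its underside.
- spice_b: Bystander: spice jar with black cap, 41 mm wide, 105 mm high; origin at the centre of its underside.
- jar_jam: Bystander: jam jar, 72 mm wide, 102 mm high; origin at the centre of its underside.
- mug_a: Bystander: blue and white mug, 82 mm wide, 91 mm high; origin at its underside.
- egg_glass: Bystander: small glass, 48 mm wide, 61 mm high; origin at the centre of its underside.
Mind the look-alikes: they are no part of the job. Of the things that look like the spoon_rest, the larger one is meant.

How it is judged:
On the way, in this order (a step that is already met when the one before it is completed fails the run):
1. the spatula is off the pan and lies on the spoon rest, blade in the dish, let go (horizontal distance between spatula_blade and rest_dish below 0.035 m and z of spatula_blade in the frame of spoon_rest below 0.02 m and angle between the z axis of spatula and the z axis of spoon_rest, either way round below 0.2 rad and contact force between spatula and the fingers below 0.1 N and linear speed of spatula below 0.02 m/s), for 0.2 s.
2. the lid sits in the pan's rim (horizontal distance between lid and pan_rim below 0.008 m and z of lid in the frame of saucepan below 0.0705 m and angle between the z axis of lid and the z axis of saucepan, either way round below 0.035 rad), for 0.2 s.
At the end, for the whole second after the job is handed in: Lid in the pan's rim: within 8 mm of the axis, origin 65 to 70.5 mm above the pan's, level within 2 deg, holes within 28 mm of the lip. Spatula flat (11 deg) on the rest, blade centre within 35 mm of the dish's centre. Pan upright, within 30 mm of its start. All at rest (horizontal distance between lid and pan_rim below 0.008 m and z of lid in the frame of saucepan between 0.065 and 0.0705 m and angle between lid's own z axis and vertical below 0.035 rad and horizontal distance between lid_holes and pan_lip below 0.028 m and horizontal distance between spatula_blade and rest_dish below 0.035 m and z of spatula_blade in the frame of spoon_rest below 0.02 m and angle between the z axis of spatula and the z axis of spoon_rest, either way round below 0.2 rad and angle between saucepan's own z axis and vertical below 0.03 rad and distance of saucepan from where it was at the start of the episode below 0.03 m and linear speed of each of lid, spatula, saucepan below 0.02 m/s); the robot touches nothing.
It fails at once if the lid is pressed or dropped onto the pan with more than 40 N (contact force between lid and saucepan above 40 N).
It fails at once if the saucepan is tipped by more than 9 degrees or shifted by more than 50 mm (angle between saucepan's own z axis and vertical above 0.15 rad or distance of saucepan from where it was at the start of the episode above 0.05 m).
It fails at once if a bystander is shifted by more than 30 mm or knocked over (distance of any of salt_shaker, spice_b, jar_jam, mug_a, egg_glass from where it was at the start of the episode above 0.03 m or angle between any of salt_shaker, spice_b, jar_jam, mug_a, egg_glass's own z axis and vertical above 0.5 rad).
It also fails if it takes over 61 s, if anything falls off the work surface, if the arm or the gripper's body presses on something with over 40 N, if the wrist force passes 120 N, or if a joint passes its speed limit or range.

## Robot

A 6-joint arm with a two-finger parallel gripper is mounted at the origin on a cart in front of the work surface, level with it; the furniture and walls round the work are solid. World frame = base frame: x ahead of the robot, y to its left, z up, the work surface at z = 0. Lengths are in m, angles in rad, forces in N, time in s.
With the tool pointing down it reaches from about 0.35 to 0.85 m from the base axis. Payload 8.1 kg.
Tool frame: the origin (TCP) lies at the very end of the fingers, on their centre line; the grasp point (between the pads) lies 19 mm behind it; z points along the fingers, y is the line along which they close (so a half turn about z gives the same grasp; the last joint's range is limited). The gripper opens to 93 mm and grips with 3 to 60 N. Pads are 15 mm wide; open, the fingers measure 128 mm over their backs; the gripper's body (75 mm by 188 mm) begins 65 mm behind the grasp point.
Start: joints at [-1.335, 0.13, 1.488, -0, 1.523, -0.085], TCP at [0.189, -0.569, 0.219] pointing down, gripper open.
Joint ranges: [-2.96, 2.96], [-0.89, 2.26], [0.02, 2.5], [-1.34, 4.48], [0, 2.73], [-2.66, 2.66]. Speed limits (rad/s): [2.39, 2.39, 2.79, 3.14, 3.14, 3.14].

## Interface

Orientations are given as a rotation vector (axis times angle).
In Python, from plant import read_state, eyes, workorder gives the robot as it stands. The module is installed in compiled form; this text tells all that it offers.
- The arm moves only by the tool play_rows, never from a script. Its argument "targets" is one flat list of numbers, 4 for each row, row after row: the shift along the tool's x, y, z in cm, then the turn about the tool's z in degrees. In form: [dx, dy, dz, roll, dx, dy, dz, roll, ...]. A call has 1 to 8 rows; each row is the pose to reach, as a shift and turn from the pose commanded when the call began, along the tool's axes at that moment; what a row does not reach only later rows make up. A row lasts 1/12 s, in which the tool goes at most 41.7 mm and 7.16 degrees, less where a joint would pass 70% of its speed; a pose out of reach is approached as far as the arm can. A call with a gripper value outside its range is refused whole. "grip" is the finger opening in cm, from 0 to 9.3, set as the call begins (left out, the last holds). The fingers move at their own pace and stop on an object; "grip_force" is the grip in N (left out, the last holds). Time passes only in rows, so rows that repeat a pose let the fingers close. It gives the time, the measured TCP pose, the force, the opening and the grip force at its end, in the units of the state.
- read_state(): the state, without advancing time (a new reading comes with each control period).
- eyes.read_camera(name): name is "side" or "top"; returns a dict with "image" (420x560x3 uint8, red, green, blue), "vfov" (degrees; the focal length in pixels is half the picture's height over the tangent of half this angle, whatever the lens; pixels are square), "cx", "cy" (the principal point, pixels), "cam_to_world" (4x4, takes a point from camera to world coordinates). Camera axes: x right, y up, looking along -z (the intrinsics and any distortion apply to the point x, -y, -z); pixel columns grow to the right and rows downward; lengths in m; the calibration is good to about 2 mm. A picture is of the moment at which its call begins. There is no depth.
- workorder.close_job(): hands the job in; it is judged then, once.
The state is a dict: "t": time; "q": joint angles; "dq": joint speeds; "joint_torque": joint torques, N m; "tool_pos": TCP position; "orientation": TCP orientation; "force": force on the tool from outside, world axes, zero at the start; "wrist_torque": the same for the moment, N m; "opening": finger opening in m; "gripper_force": force on a finger pad.
Only numpy, scipy, OpenCV 4.12 (cv2) and the standard library are available. Lean on these libraries where they do the work, as an engineer would, in place of code of your own. Each camera call takes 0.05 s, during which the arm holds its last target. There are 200 camera calls.

## Working session

There is one attempt and no reset: what is moved stays moved. The work goes in short steps, Python scripts to look and compute and a tool call to move; the robot and the scene stay as the last step left them, time stands still between calls to the robot, and variables do not carry over. Pictures are saved under pics/ and viewed, at most 12 in all, crops included, and the job is handed in when it is done.

Besides the shell and the picture viewer there is one more tool, called after "Request:" as a command line: name --argument value ..., lists and objects as JSON in quotes. play_rows: Moves the arm, as the interface text tells. Its arguments: {"type":"object","properties":{"targets":{"type":"array"},"grip":{"type":"number"},"grip_force":{"type":"number"}},"required":["targets"]}

```bash
mkdir -p pics; python3 - <<'E'
from plant import read_state, eyes
import cv2,pickle
s=read_state();print(s)
for n in("top","side"):
    c=eyes.read_camera(n);cv2.imwrite(f"pics/{n}0.png",c["image"][:,:,::-1]);pickle.dump(c,open(f"{n}0.pkl","wb"))
    print(n,{k:v for k,v in c.items() if k!="image"})
E
```

```text
{'t': 0.0, 'q': array([-1.33541502e+00,  1.31149782e-01,  1.48930528e+00,  9.24388554e-07,
        1.52298182e+00, -8.54175002e-02]), 'dq': array([-0.00014758,  0.00019459,  0.0004141 , -0.00033964, -0.00106522,
       -0.00054787]), 'joint_torque': array([-5.47922718e-04, -5.59856558e+01, -4.91753983e+01,  7.66737806e-02,
        3.55784199e-02, -1.49923981e-04]), 'tool_pos': array([ 0.18907143, -0.56882367,  0.21757996]), 'orientation': array([-3.09945032e+00, -5.01457803e-01,  2.15440036e-04]), 'force': array([0.52725258, 0.76110621, 0.32232022]), 'wrist_torque': array([-0.00036425, -0.02095577, -0.02990858]), 'gripper_force': 0.0, 'opening': 0.09293711276703494}
top {'vfov': 47.403574191235045, 'cx': 274.6054505345636, 'cy': 209.3465657361018, 'cam_to_world': array([[ 0.00755353,  0.9914894 , -0.12996814,  0.40243585],
       [-0.99987969,  0.00572787, -0.01441507, -0.05928218],
       [-0.01354795,  0.13006138,  0.99141338,  1.35132718],
       [ 0.        ,  0.        ,  0.        ,  1.        ]])}
side {'vfov': 57.970011178941164, 'cx': 278.7258644367979, 'cy': 210.48548949579325, 'cam_to_world': array([[ 0.97296949,  0.10355189, -0.20641556,  0.37465011],
       [-0.23029553,  0.5014838 , -0.83395322, -0.87338804],
       [ 0.01715663,  0.85894762,  0.51177597,  0.5817803 ],
       [ 0.        ,  0.        ,  0.        ,  1.        ]])}
```

View pics/top0.png

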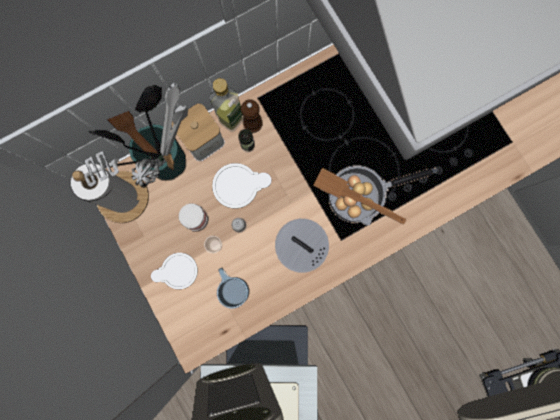

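View pics/side0.png

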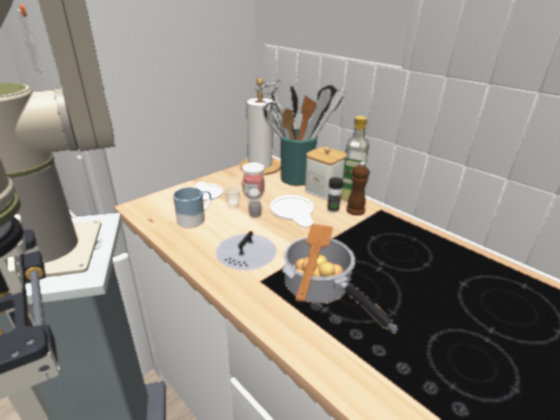

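The top view shows two spoon-rest look-alikes: A at (236,185) with its tongue to (264,180), and B at (179,271) with its tongue to (155,276). A looks larger, so it fits the description. I'll check this in an enlarged crop, together with the pan, spatula and lid.

```bash
cat > h.py <<'E'
import numpy as np,pickle,cv2
def f(c): return 210/np.tan(np.radians(c["vfov"])/2)
def ray(c,u,v):
    d=np.array([(u-c["cx"])/f(c),-(v-c["cy"])/f(c),-1.]);M=c["cam_to_world"];return M[:3,3],M[:3,:3]@d
def atz(c,u,v,z):
    o,d=ray(c,u,v);return o+d*(z-o[2])/d[2]
def proj(c,p):
    M=c["cam_to_world"];q=M[:3,:3].T@(np.array(p)-M[:3,3]);return np.array([c["cx"]+f(c)*q[0]/-q[2],c["cy"]-f(c)*q[1]/-q[2]])
def load(n): return pickle.load(open(n+".pkl","rb"))
E
python3 - <<'E'
from h import *
t=load("top0")["image"][:,:,::-1]
cv2.imwrite("pics/c1.png",cv2.resize(t[130:280,150:350],None,fx=4,fy=4,interpolation=cv2.INTER_CUBIC))
cv2.imwrite("pics/c2.png",cv2.resize(t[150:280,265:445],None,fx=4.4,fy=4.4,interpolation=cv2.INTER_CUBIC))
E
```

```text
(no output)
```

View pics/c1.png

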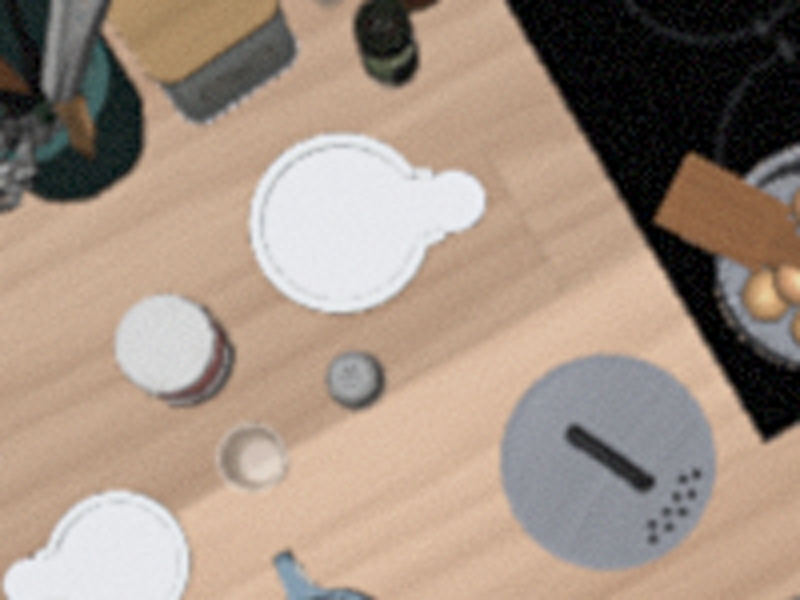

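View pics/c2.png

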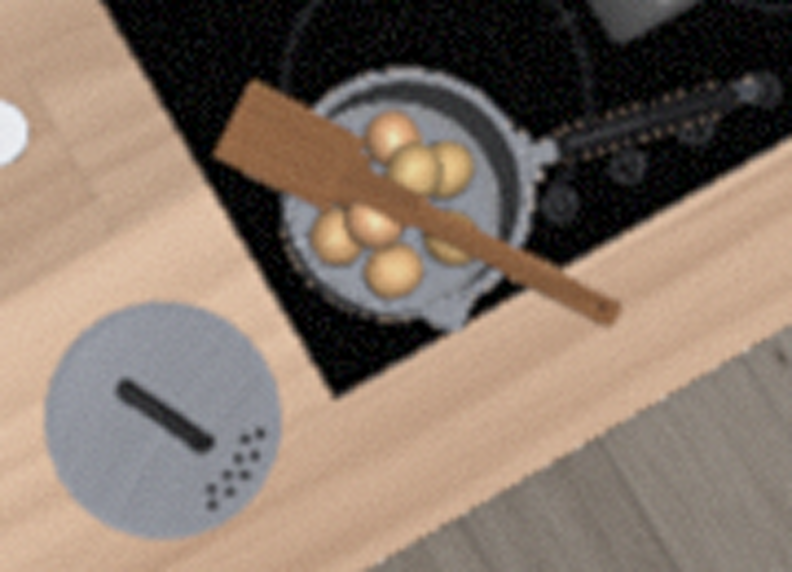

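The crop confirms it: A's dish is about 180 crop px across and B's about 140, so A is the larger and is the one meant. The lid centre is at c1 (608,462), with its bar running (573,432)–(648,484) and the holes at lower right. In c2 the spatula's blade end is at (235,117) and its handle end at (613,314). The pan lip tip is at (455,325) and the handle tip near (765,88).

```bash
python3 - <<'E'
from h import *
t=load("top0");s=load("side0")
c1=lambda x,y:(150+(x+.5)/4-.5,130+(y+.5)/4-.5)
c2=lambda x,y:(265+(x+.5)/4.4-.5,150+(y+.5)/4.4-.5)
P=lambda n,uv,z:(lambda p:(print(n,p.round(4)),p)[1])(atz(t,*uv,z))
d=P("dish",c1(340,222),.012);tt=P("tongue tip",c1(486,199),.007);print(np.linalg.norm(d-tt))
l=P("lid",c1(608,462),.012)
a=P("bar a",c1(570,430),.052);b=P("bar b",c1(651,487),.052);print("barlen",np.linalg.norm(b-a),(a+b)/2,np.degrees(np.arctan2(*(b-a)[1::-1])))
h=P("holes",c1(675,505),.014)
e=P("blade end",c2(235.5,117),.090);g=P("handle end",c2(614,314),.093);print("splen",np.linalg.norm(e-g),(e+g)/2,np.degrees(np.arctan2(*(e-g)[1::-1])))
for n,z in(("L",(282,195)),("R",(537,195)),("T",(408,67)),("B",(395,323))): P(n,c2(*z),.084)
lp=P("lip",c2(457,327),.084);ht=P("handle tip",c2(765,85),.07)
P("edge1",c1(500,462),.012);P("edge2",c1(716,462),.012)
# side overlay guess
for n,p in(("bar",(a+b)/2),("dish",d),("blade end",e),("handle end",g),("lip",lp)): print(n,proj(s,p).round(1))
E
```

```text
dish [0.6469 0.0745 0.012 ]
tongue tip [ 0.665  -0.0291  0.007 ]
0.10534684922850553
lid [ 0.4776 -0.1161  0.012 ]
bar a [ 0.4969 -0.0886  0.052 ]
bar b [ 0.4587 -0.1435  0.052 ]
barlen 0.0668797915468639 [ 0.47778992 -0.11601917  0.052     ] -124.86597121874908
holes [ 0.448  -0.1626  0.014 ]
blade end [ 0.6581 -0.157   0.09  ]
handle end [ 0.5385 -0.3826  0.093 ]
splen 0.2554286588053888 [ 0.59826033 -0.26980427  0.0915    ] 62.07635730200744
L [ 0.6111 -0.1855  0.084 ]
R [ 0.6119 -0.3403  0.084 ]
T [ 0.691  -0.2632  0.084 ]
B [ 0.5332 -0.2531  0.084 ]
lip [ 0.531  -0.2904  0.084 ]
handle tip [ 0.6838 -0.4855  0.07  ]
edge1 [ 0.4771 -0.0406  0.012 ]
edge2 [ 0.4781 -0.1914  0.012 ]
bar [244.6 237. ]
dish [291.  205.8]
blade end [321.5 224.6]
handle end [299.5 296.2]
lip [283.3 268.8]
```

```bash
cat >> h.py <<'E'
def go(p,ydeg):
    "world target p and world angle of tool y -> row numbers (cm,deg) and rows needed"
    from plant import read_state
    from scipy.spatial.transform import Rotation as R
    s=read_state();M=R.from_rotvec(s["orientation"]).as_matrix()
    d=M.T@(np.array(p)-s["tool_pos"])*100
    cur=np.degrees(np.arctan2(M[1,1],M[0,1]));r=-((ydeg-cur+90)%180-90)
    print("t %.2f pos %s yang %.1f zdir %s force %s open %.4f q %s"%(s["t"],s["tool_pos"].round(4),cur,M[:,2].round(3),s["force"].round(2),s["opening"],s["q"].round(2)))
    print("row",d.round(2),round(r,1),"rows>=",round(max(np.linalg.norm(d)/4.17,abs(r)/7.16),1))
E
python3 - <<'E'
from h import *
t=load("top0")
c1=lambda x,y:(150+(x+.5)/4-.5,130+(y+.5)/4-.5)
print("spice",atz(t,*c1(384,25),.105),"salt",atz(t,*c1(356,376),.09),"jam",atz(t,*c1(165,345),.102))
for z in(.5,.7,.9):print("hood corner",z,atz(t,413,157,z))
go((.5889,-.2875,.17),-28)
E
```

```text
spice [0.76427844 0.03814107 0.105     ] salt [0.52904706 0.05419611 0.09      ] jam [0.54758428 0.17947663 0.102     ]
hood corner 0.5 [ 0.61125698 -0.29724599  0.5       ]
hood corner 0.7 [ 0.56219919 -0.24134179  0.7       ]
hood corner 0.9 [ 0.51314141 -0.1854376   0.9       ]
t 0.10 pos [ 0.1891 -0.5689  0.2177] yang -71.6 zdir [-0.     0.002 -1.   ] force [ 0.07 -0.46 -0.12] open 0.0930 q [-1.34  0.13  1.49 -0.    1.52 -0.09]
row [ 46.81 -14.09   4.8 ] -43.6 rows>= 11.8
```

```bash
python3 -c "
from h import *
go((.5858,-.2928,.13),-28)"
```

```text
t 0.10 pos [ 0.1891 -0.5689  0.2177] yang -71.6 zdir [-0.     0.002 -1.   ] force [ 0.07 -0.46 -0.12] open 0.0930 q [-1.34  0.13  1.49 -0.    1.52 -0.09]
row [ 46.35 -13.68   8.8 ] -43.6 rows>= 11.8
```

Request:
play_rows --targets '[46.35,-13.7,8.8,-43.6,46.35,-13.7,8.8,-43.6,46.35,-13.7,8.8,-43.6,46.35,-13.7,8.8,-43.6,46.35,-13.7,8.8,-43.6,46.35,-13.7,8.8,-43.6,46.35,-13.7,8.8,-43.6,46.35,-13.7,8.8,-43.6]' --grip 3.2

```text
t: 0.77
tool_pos: [0.4595, -0.3803, 0.1582]
orientation: [-2.691, -1.619, 0.0]
force: [1.0, -0.3, -0.2]
opening: 0.0444
gripper_force: 0.0
```

```bash
python3 -c "
from h import *
go((.5858,-.2928,.13),-28)"
```

```text
t 0.77 pos [ 0.4595 -0.3803  0.1582] yang -27.9 zdir [-0.  0. -1.] force [ 0.98 -0.31 -0.2 ] open 0.0444 q [-0.78  0.16  1.57 -0.    1.41 -0.29]
row [13.65  7.06  2.82] 0.1 rows>= 3.7
```

Request:
play_rows --targets '[13.0,6.7,2.5,0,13.0,6.7,2.5,0,13.0,6.7,2.5,0,13.0,6.7,2.5,0,13.0,6.7,2.5,0,13.0,6.7,2.5,0,13.0,6.7,2.5,0]'

```text
t: 1.35
tool_pos: [0.5779, -0.299, 0.1335]
orientation: [-2.692, -1.618, 0.001]
force: [-0.5, -0.4, 0.2]
opening: 0.0317
gripper_force: 0.0
```

```bash
python3 - <<'E'
from h import *
from plant import eyes
go((.5858,-.2928,.08),-28)
ims=[]
for n in("top","side"):
    c=eyes.read_camera(n);pickle.dump(c,open(n+"1.pkl","wb"));im=c["image"][:,:,::-1]
    ims.append(cv2.resize(im[150:270,290:430] if n=="top" else im[190:310,240:380],(560,480),interpolation=cv2.INTER_CUBIC)[:, :400 if 0 else 560])
cv2.imwrite("pics/g1.png",cv2.resize(np.hstack(ims),(800,343)))
E
```

```text
t 1.35 pos [ 0.5779 -0.299   0.1335] yang -28.0 zdir [-0.001  0.    -1.   ] force [-0.49 -0.44  0.21] open 0.0317 q [-0.56  0.32  1.43 -0.    1.4  -0.07]
row [0.92 0.41 5.35] -0.0 rows>= 1.3
```

View pics/g1.png

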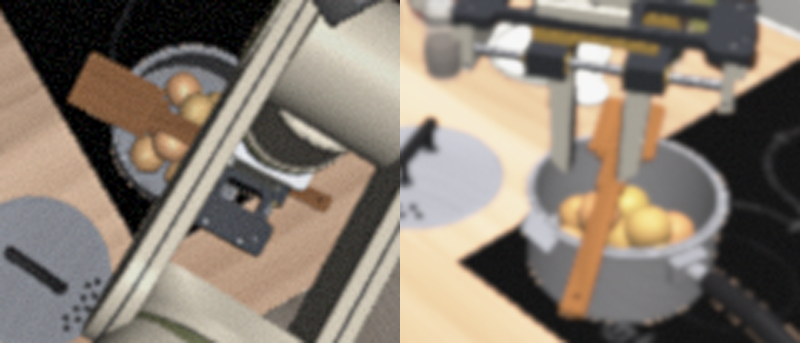

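The right panel (side view) shows the fingers straddling the handle above the pan's mouth, at panel x≈565 and 630 with the handle between them. I'll descend with the small correction and close.

Request:
play_rows --targets '[0.9,0.4,2.0,0,0.9,0.4,4.0,0,0.9,0.4,5.3,0,0.9,0.4,5.3,0,0.9,0.4,5.3,0,0.9,0.4,5.3,0]'

```text
t: 1.95
tool_pos: [0.5864, -0.2935, 0.0821]
orientation: [2.693, 1.616, 0.001]
force: [-0.8, 0.0, 0.0]
opening: 0.0314
gripper_force: 0.0
```

Request:
play_rows --targets '[0,0,0,0,0,0,0,0,0,0,0,0,0,0,0,0,0,0,0,0,0,0,0,0,0,0,0,0,0,0,0,0]' --grip 0.5 --grip_force 25

```text
t: 2.62
tool_pos: [0.5869, -0.2931, 0.0821]
orientation: [2.692, 1.617, 0.001]
force: [-0.5, -0.1, 6.1]
opening: 0.0166
gripper_force: 25.0
```

Request:
play_rows --targets '[0,0,-0.5,0,0,0,-1.5,0,0,0,-3,0,0,0,-5,0,0,0,-5,0,0,0,-5,0]'

```text
t: 3.12
tool_pos: [0.5874, -0.2932, 0.1327]
orientation: [2.691, 1.616, 0.003]
force: [-0.7, -0.2, -1.3]
opening: 0.0167
gripper_force: 25.0
```

```bash
python3 - <<'E'
from h import *
from plant import eyes
go((.665,-.04,.13),10)
ims=[]
for n in("top","side"):
    c=eyes.read_camera(n);pickle.dump(c,open(n+"2.pkl","wb"));im=c["image"][:,:,::-1]
    ims.append(cv2.resize(im[140:280,270:430] if n=="top" else im[170:310,240:400],(640,560),interpolation=cv2.INTER_CUBIC))
cv2.imwrite("pics/g2.png",cv2.resize(np.hstack(ims),(800,350)))
E
```

```text
t 3.12 pos [ 0.5874 -0.2932  0.1327] yang -28.0 zdir [ 0.003 -0.002 -1.   ] force [-0.72 -0.24 -1.33] open 0.0167 q [-0.54  0.33  1.42  0.    1.39 -0.05]
row [26.   -5.04  0.25] -38.0 rows>= 6.4
```

View pics/g2.png

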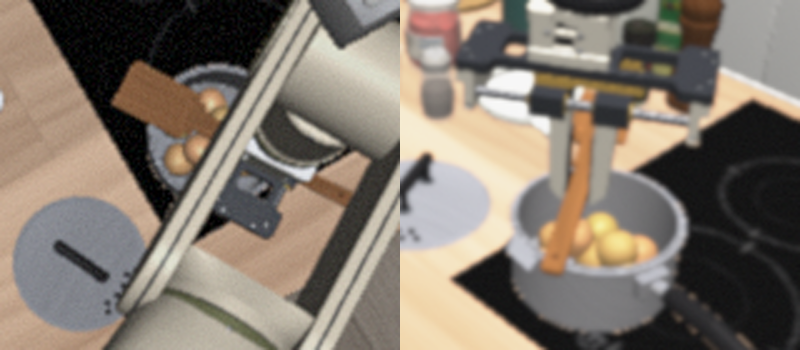

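```bash
python3 - <<'E'
from h import *
t=load("top2");s=load("side2")
b=atz(t,319,172.5,.1405);T=np.array([.5874,-.2932,.1327]);d=(b-T)[:2];print(b,np.linalg.norm(d),np.degrees(np.arctan2(d[1],d[0])))
u=np.array([np.cos(np.radians(62)),np.sin(np.radians(62)),0])
for dz in(-.02,0,.02): 
    print(dz,"handle end side",proj(s,T+[0,0,.006]-u*.1035+[0,0,-dz*103/155]),"blade end top cam",proj(t,T+[0,0,.008]+u*.1555+[0,0,dz]))
E
```

```text
[ 0.65755315 -0.15531969  0.1405    ] 0.15470114781249422 63.0331262208604
-0.02 handle end side [301.5228117 271.8291793] blade end top cam [318.6242047  172.99396394]
0 handle end side [301.16144484 277.68040289] blade end top cam [319.22727326 171.39937873]
0.02 handle end side [300.80735973 283.41372081] blade end top cam [319.8500654 169.752642 ]
```

Level in the grip, at the expected angle. Now I'll carry it to above the rest.

Request:
play_rows --targets '[26.1,-5.2,0.2,-37.6,26.1,-5.2,0.2,-37.6,26.1,-5.2,0.2,-37.6,26.1,-5.2,0.2,-37.6,26.1,-5.2,0.2,-37.6,26.1,-5.2,0.2,-37.6,26.1,-5.2,0.2,-37.6,26.1,-5.2,0.2,-37.6]'

```text
t: 3.88
tool_pos: [0.6628, -0.0331, 0.127]
orientation: [-2.021, -2.401, 0.001]
force: [0.8, -0.8, -0.3]
opening: 0.0166
gripper_force: 25.0
```

```bash
python3 - <<'E'
from h import *
go((.667,-.0415,.05),9.5)
E
```

```text
t 3.88 pos [ 0.6628 -0.0331  0.127 ] yang 9.8 zdir [-0.002  0.002 -1.   ] force [ 0.8  -0.8  -0.31] open 0.0166 q [-0.13  0.36  1.39  0.    1.39 -0.3 ]
row [-0.92  0.29  7.7 ] 0.3 rows>= 1.9
```

Request:
play_rows --targets '[-0.9,0.3,2,0.3,-0.9,0.3,5,0.3,-0.9,0.3,7.7,0.3,-0.9,0.3,7.7,0.3,-0.9,0.3,7.7,0.3,-0.9,0.3,7.7,0.3,-0.9,0.3,7.7,0.3]'

```text
t: 4.47
tool_pos: [0.669, -0.0469, 0.0544]
orientation: [2.033, 2.391, 0.003]
force: [0.4, -0.0, -0.5]
opening: 0.017
gripper_force: 25.0
```

```bash
python3 - <<'E'
from h import *
from plant import eyes
go((.667,-.0415,.007),9.5)
ims=[]
for n in("top","side"):
    c=eyes.read_camera(n);pickle.dump(c,open(n+"3.pkl","wb"));im=c["image"][:,:,::-1]
    ims.append(cv2.resize(im[110:250,180:340] if n=="top" else im[130:270,240:400],(400,350),interpolation=cv2.INTER_CUBIC))
cv2.imwrite("pics/g3.png",np.hstack(ims))
E
```

```text
t 4.47 pos [ 0.669  -0.0469  0.0544] yang 9.2 zdir [ 0.003 -0.001 -1.   ] force [ 0.43 -0.02 -0.46] open 0.0170 q [-0.15  0.44  1.43 -0.    1.27 -0.31]
row [ 0.57 -0.12  4.74] -0.3 rows>= 1.1
```

View pics/g3.png

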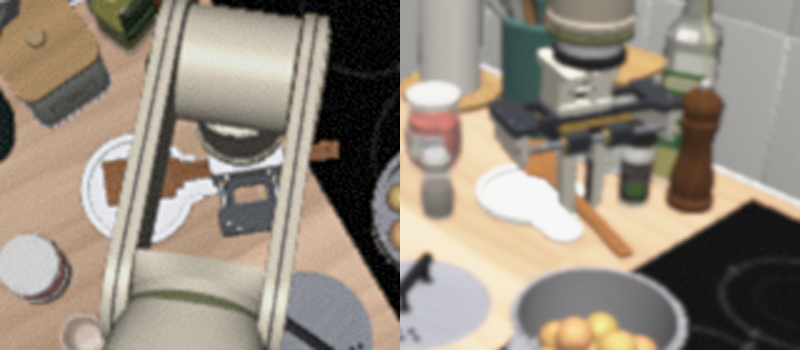

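```bash
python3 - <<'E'
from h import *
s=load("side3");t=load("top3")
f1=lambda x,y:(240+(x-400)/2.5,130+y/2.5)
print("mill base",atz(s,*f1(690,203),.005),"spice base",atz(s,*f1(633,198),.003))
for xy in((672,203),(708,203)): print(atz(s,*f1(*xy),.01))
tt=lambda x,y:(180+x/2.5,110+y/2.5)
e=atz(t,*tt(104,183),.0625);h=atz(t,*tt(338,151),.0655);print(e,h,np.linalg.norm(e-h),np.degrees(np.arctan2(*(e-h)[1::-1])))
E
```

```text
mill base [0.8322698  0.01578248 0.005     ] spice base [0.77077095 0.04388713 0.003     ]
[0.80730377 0.01241323 0.01      ]
[0.84932864 0.00373008 0.01      ]
[0.64284509 0.10532617 0.0625    ] [ 0.67916361 -0.15090513  0.0655    ] 0.2588098032751585 98.06743018385576
```

Request:
play_rows --targets '[0.55,-0.1,1.5,-1.3,0.55,-0.1,3,-1.3,0.55,-0.1,4,-1.3,0.55,-0.1,4.4,-1.3,0.55,-0.1,4.5,-1.3,0.55,-0.1,4.6,-1.3,0.55,-0.1,4.6,-1.3,0.55,-0.1,4.6,-1.3]'

```text
t: 5.23
tool_pos: [0.6662, -0.0411, 0.0066]
orientation: [2.007, 2.416, 0.001]
force: [0.3, 0.4, -0.7]
opening: 0.0166
gripper_force: 25.0
```

Request:
play_rows --targets '[0,0,0.1,0,0,0,0.1,0,0,0,0.1,0]'

```text
t: 5.48
tool_pos: [0.6658, -0.041, 0.0052]
orientation: [2.007, 2.416, 0.0]
force: [0.0, 0.0, -0.5]
opening: 0.0168
gripper_force: 25.0
```

Request:
play_rows --targets '[0,0,0,0,0,0,0,0,0,0,0,0,0,0,0,0,0,0,0,0,0,0,0,0]' --grip 3.5

```text
t: 5.98
tool_pos: [0.6656, -0.0409, 0.0049]
orientation: [-2.007, -2.417, 0.0]
force: [0.8, -0.1, -0.4]
opening: 0.0346
gripper_force: 0.0
```

Request:
play_rows --targets '[0,0,-1,0,0,0,-3,0,0,0,-7,0,0,0,-11,0,0,0,-13,0,0,0,-13,0]'

```text
t: 6.48
tool_pos: [0.6699, -0.0415, 0.144]
orientation: [2.0, 2.409, 0.01]
force: [0.2, 0.3, 0.9]
opening: 0.0351
gripper_force: 0.0
```

```bash
python3 - <<'E'
from h import *
go((.4778,-.116,.14),-34.9)
E
```

```text
t 6.48 pos [ 0.6699 -0.0415  0.144 ] yang 10.6 zdir [ 0.012 -0.002 -1.   ] force [0.22 0.27 0.92] open 0.0351 q [-0.14  0.35  1.37  0.    1.41 -0.32]
row [ -3.8  -20.26   0.18] 45.5 rows>= 6.4
```

Request:
play_rows --targets '[-3.8,-20.2,0,45.5,-3.8,-20.2,0,45.5,-3.8,-20.2,0,45.5,-3.8,-20.2,0,45.5,-3.8,-20.2,0,45.5,-3.8,-20.2,0,45.5,-3.8,-20.2,0,45.5,-3.8,-20.2,0,45.5]'

```text
t: 7.15
tool_pos: [0.4733, -0.1156, 0.1351]
orientation: [2.788, 1.448, 0.0]
force: [-0.5, 0.8, 0.8]
opening: 0.035
gripper_force: 0.0
```

```bash
python3 - <<'E'
from h import *
from plant import eyes
ims=[]
for n in("top","side"):
    c=eyes.read_camera(n);pickle.dump(c,open(n+"4.pkl","wb"));im=c["image"][:,:,::-1]
    ims.append(cv2.resize(im[130:270,205:405] if n=="top" else im[170:310,220:360],None,fx=4 if n=="top" else 2.86,fy=4 if n=="top" else 2.86,interpolation=cv2.INTER_CUBIC))
cv2.imwrite("pics/g4.png",ims[0]);cv2.imwrite("pics/g4s.png",ims[1])
go((.4778,-.116,.14),-34.9)
E
```

```text
t 7.25 pos [ 0.4741 -0.1154  0.1352] yang -34.8 zdir [ 0. -0. -1.] force [ 0.46 -0.11  1.29] open 0.0347 q [-0.34 -0.12  1.89  0.    1.37  0.26]
row [ 0.16  0.34 -0.48] 0.1 rows>= 0.1
```

View pics/g4.png

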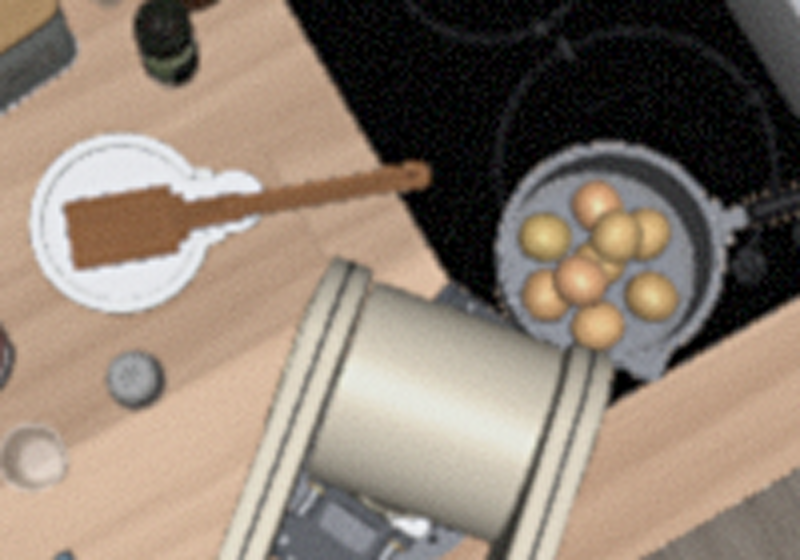

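The spatula lies with its blade in the dish, at (65–190, 185–268) inside the dish circle, and its handle along the tongue. The pan mouth is now clear, with its rim top at (612,141), left edge near x=497 and lip tip near (650,380). Next I'll refine the pan centre from the rim.

```bash
python3 - <<'E'
from h import *
from scipy.optimize import least_squares
t=load("top4");im=t["image"].astype(np.float32)
# rim outer edge against the black glass: brightness profile along rays from guess centre, project at z=.082
g=cv2.GaussianBlur(im.mean(2),(0,0),.7)
def fit(r_lo,r_hi,z,sign,angs,c0):
    pts=[]
    for a in angs:
        rs=np.arange(r_lo,r_hi,.0005);uv=np.array([proj(t,(c0[0]+r*np.cos(a),c0[1]+r*np.sin(a),z)) for r in rs],np.float32)
        v=cv2.remap(g,uv[None,:,0],uv[None,:,1],cv2.INTER_LINEAR)[0];dv=np.diff(v)*sign;k=dv.argmax();pts.append((c0[0]+rs[k]*np.cos(a),c0[1]+rs[k]*np.sin(a)))
    p=np.array(pts);s=least_squares(lambda x:np.hypot(*(p-x[:2]).T)-x[2],[*c0,.075],loss="soft_l1",f_scale=.001)
    return s.x,np.abs(s.fun).mean()
A=np.radians(np.r_[-55:100:5])
for z in(.080,.084):print("outer",z,fit(.066,.085,z,-1,A,(.614,-.263)))
Af=np.radians(np.r_[-40:130:5]);print("inner",fit(.060,.0735,.084,1,Af,(.614,-.263)))
f4=lambda x,y:(205+(x+.5)/4-.5,130+(y+.5)/4-.5)
print("lip tip",atz(t,*f4(650,381),.083))
# pan handle tip from first picture fit
t=load("top0");print("handle root/tip",atz(t,265+560/4.4,150+152/4.4,.075),atz(t,265+765/4.4,150+85/4.4,.07))
E
```

```text
outer 0.08 (array([ 0.61566312, -0.26242705,  0.07606797]), np.float64(0.0005778660622921114))
outer 0.084 (array([ 0.61450187, -0.26200691,  0.07632337]), np.float64(0.0006601820810320719))
inner (array([ 0.61685787, -0.26279265,  0.06529139]), np.float64(0.002056712216044452))
lip tip [ 0.52852844 -0.28691319  0.083     ]
handle root/tip [ 0.63913943 -0.35800736  0.075     ] [ 0.6827532  -0.48646046  0.07      ]
```

View pics/g4s.png

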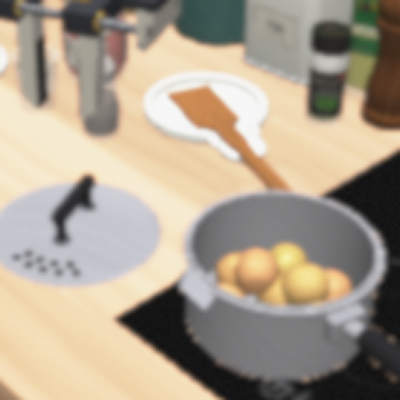

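```bash
python3 - <<'E'
from h import *
s=load("side4")
c=[proj(s,(.6148+.0755*np.cos(a),-.2622+.0755*np.sin(a),.083)) for a in np.radians(np.r_[0:360:2])]
c=np.array(c);print("pred rim L,R,T in g4s",((c.min(0)-[220,170])*2.86).round(),((c.max(0)-[220,170])*2.86).round())
go((.4778,-.116,.028),-34.9)
E
```

```text
pred rim L,R,T in g4s [180. 188.] [382. 312.]
t 7.25 pos [ 0.4741 -0.1154  0.1352] yang -34.8 zdir [ 0. -0. -1.] force [ 0.46 -0.11  1.29] open 0.0347 q [-0.34 -0.12  1.89  0.    1.37  0.26]
row [ 0.16  0.33 10.72] 0.1 rows>= 2.6
```

Request:
play_rows --targets '[0.1,0.35,3,0,0.1,0.35,6,0,0.1,0.35,9,0,0.1,0.35,10.5,0,0.1,0.35,10.7,0,0.1,0.35,10.7,0,0.1,0.35,10.7,0,0.1,0.35,10.7,0]'

```text
t: 7.92
tool_pos: [0.4791, -0.117, 0.0297]
orientation: [2.783, 1.453, 0.003]
force: [1.0, 0.6, 0.2]
opening: 0.0351
gripper_force: 0.0
```

```bash
python3 - <<'E'
from h import *
from plant import eyes
go((.4778,-.116,.028),-34.9)
c=eyes.read_camera("side");pickle.dump(c,open("side5.pkl","wb"))
cv2.imwrite("pics/g5.png",cv2.resize(c["image"][160:310,180:320,::-1],None,fx=3.5,fy=3.5,interpolation=cv2.INTER_CUBIC))
E
```

```text
t 7.92 pos [ 0.4791 -0.117   0.0297] yang -34.9 zdir [ 0.003 -0.001 -1.   ] force [0.95 0.55 0.25] open 0.0351 q [-0.34  0.02  1.96  0.    1.15  0.27]
row [ 0.01 -0.16  0.17] 0.0 rows>= 0.1
```

View pics/g5.png

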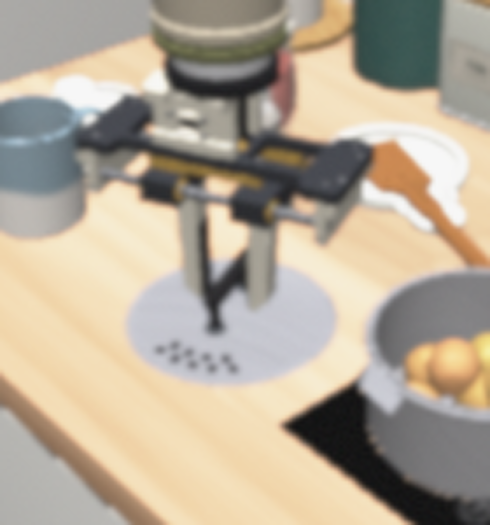

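The fingers, at (190,250) and (262,260), straddle the bar with the gripper clear of the mug. Closing now, then lifting gently.

Request:
play_rows --targets '[0,-0.1,0.1,0,0,-0.1,0.1,0,0,-0.1,0.1,0,0,-0.1,0.1,0,0,-0.1,0.1,0,0,-0.1,0.1,0,0,-0.1,0.1,0,0,-0.1,0.1,0]' --grip 0.5 --grip_force 40

```text
t: 8.63
tool_pos: [0.4772, -0.1162, 0.0274]
orientation: [2.785, 1.452, 0.001]
force: [-0.0, -0.9, 5.3]
opening: 0.0128
gripper_force: 40.0
```

Request:
play_rows --targets '[0,0,-0.3,0,0,0,-1,0,0,0,-3,0,0,0,-6,0,0,0,-10,0,0,0,-12,0,0,0,-12,0,0,0,-12,0]'

```text
t: 9.3
tool_pos: [0.4773, -0.1161, 0.148]
orientation: [2.784, 1.452, 0.002]
force: [0.2, 0.2, -2.7]
opening: 0.0128
gripper_force: 40.0
```

```bash
python3 - <<'E'
from h import *
from plant import eyes
c=eyes.read_camera("side");pickle.dump(c,open("side6.pkl","wb"))
c=eyes.read_camera("top");pickle.dump(c,open("top6.pkl","wb"))
go((.6155,-.2625,.148),-164+90)
E
```

```text
t 9.40 pos [ 0.4754 -0.1155  0.1451] yang -34.9 zdir [-0.003  0.001 -1.   ] force [-0.63  1.44 -3.26] open 0.0124 q [-0.34 -0.12  1.88  0.    1.39  0.27]
row [-4.03 19.9  -0.35] 39.1 rows>= 5.5
```

Request:
play_rows --targets '[-4.0,19.8,-0.3,39,-4.0,19.8,-0.3,39,-4.0,19.8,-0.3,39,-4.0,19.8,-0.3,39,-4.0,19.8,-0.3,39,-4.0,19.8,-0.3,39,-4.0,19.8,-0.3,39,-4.0,19.8,-0.3,39]'

```text
t: 10.07
tool_pos: [0.6145, -0.2613, 0.1466]
orientation: [-3.107, -0.442, 0.007]
force: [-0.6, 1.3, -1.7]
opening: 0.0122
gripper_force: 40.0
```

Request:
play_rows --targets '[0,0,0,0,0,0,0,0,0,0,0,0,0,0,0,0]'

```text
t: 10.4
tool_pos: [0.616, -0.2616, 0.1507]
orientation: [3.11, 0.441, 0.001]
force: [0.2, 0.5, -1.7]
opening: 0.0126
gripper_force: 40.0
```

```bash
python3 - <<'E'
from h import *
go((.6155,-.2625,.118),-164+90)
E
```

```text
t 10.40 pos [ 0.616  -0.2616  0.1507] yang -73.8 zdir [ 0.001 -0.    -1.   ] force [ 0.2   0.5  -1.68] open 0.0126 q [-0.48  0.35  1.36  0.    1.43  0.81]
row [-0.08  0.07  3.27] 0.2 rows>= 0.8
```

Request:
play_rows --targets '[0,0,1,0,0,0,2,0,0,0,3,0,0,0,3.2,0,0,0,3.2,0,0,0,3.2,0]'

```text
t: 10.9
tool_pos: [0.6157, -0.262, 0.1172]
orientation: [-3.11, -0.439, 0.002]
force: [0.2, 0.3, -1.9]
opening: 0.0124
gripper_force: 40.0
```

```bash
python3 - <<'E'
from h import *
from plant import eyes
go((.6155,-.2625,.1025),-164+90)
c=eyes.read_camera("side");pickle.dump(c,open("side7.pkl","wb"))
cv2.imwrite("pics/g7.png",cv2.resize(c["image"][200:320,250:390,::-1],None,fx=5,fy=5,interpolation=cv2.INTER_CUBIC))
# predicted lid flange ellipse extents (z=.0906+.011) and pan rim
T=(.6155,-.2625)
for z,r in((.102,.076),(.083,.0755)):
    p=np.array([proj(c,(T[0]+r*np.cos(a),T[1]+r*np.sin(a),z)) for a in np.radians(np.r_[0:360:3])]);print(((p.min(0)-[250,200])*5).round(),((p.max(0)-[250,200])*5).round())
E
```

```text
t 10.90 pos [ 0.6157 -0.262   0.1172] yang -73.9 zdir [-0.001  0.001 -1.   ] force [ 0.21  0.26 -1.91] open 0.0124 q [-0.48  0.38  1.39 -0.    1.38  0.81]
row [-0.04  0.05  1.47] 0.1 rows>= 0.4
[166. 144.] [526. 359.]
[166. 178.] [520. 396.]
```

View pics/g7.png

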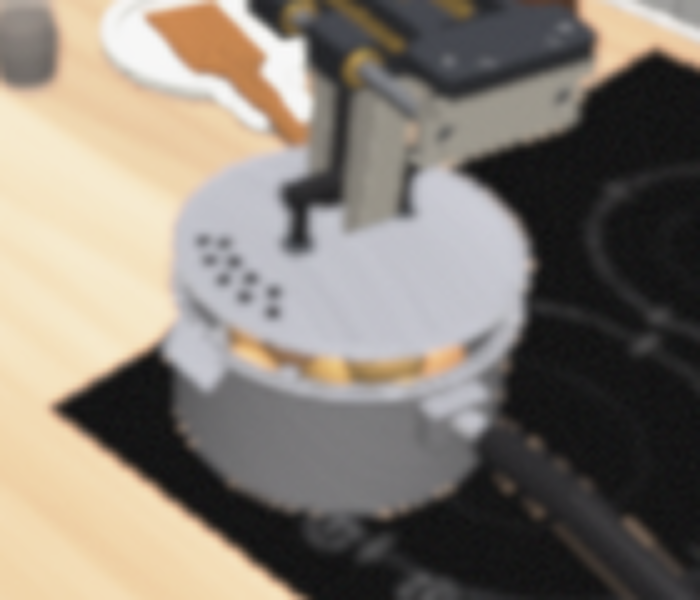

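The lid hovers level over the pan and the two outlines line up (left edge ≈172, right ≈527 for both). The holes at (238,275) face the lip at (195,350). Lowering gently.

Request:
play_rows --targets '[0,0,0.4,0,0,0,0.8,0,0,0,1.1,0,0,0,1.2,0,0,0,1.3,0,0,0,1.35,0,0,0,1.4,0,0,0,1.4,0]'

```text
t: 11.62
tool_pos: [0.6161, -0.2622, 0.104]
orientation: [3.111, 0.439, 0.0]
force: [-0.8, 0.3, -2.4]
opening: 0.0127
gripper_force: 40.0
```

Request:
play_rows --targets '[0,0,0.08,0,0,0,0.15,0,0,0,0.2,0,0,0,0.2,0,0,0,0.2,0]'

```text
t: 12.03
tool_pos: [0.616, -0.2621, 0.1019]
orientation: [-3.111, -0.439, 0.0]
force: [0.2, 0.3, -1.2]
opening: 0.0123
gripper_force: 40.0
```

Request:
play_rows --targets '[0,0,0.05,0,0,0,0.1,0,0,0,0.1,0,0,0,0.1,0]'

```text
t: 12.37
tool_pos: [0.6161, -0.2622, 0.1017]
orientation: [3.11, 0.439, 0.0]
force: [-4.4, 1.7, 5.1]
opening: 0.0127
gripper_force: 40.0
```

Request:
play_rows --targets '[-0.08,-0.05,0,0,-0.1,-0.06,0,0,-0.1,-0.06,0,0,-0.1,-0.06,0,0]'

```text
t: 12.7
tool_pos: [0.6159, -0.2622, 0.1017]
orientation: [3.11, 0.439, 0.003]
force: [2.9, -1.6, 3.7]
opening: 0.0125
gripper_force: 40.0
```

Request:
play_rows --targets '[0.04,0.03,-0.03,0,0.04,0.03,-0.05,0,0.04,0.03,-0.05,0]'

```text
t: 12.95
tool_pos: [0.6158, -0.2621, 0.1017]
orientation: [3.11, 0.439, 0.001]
force: [2.7, -2.7, 3.7]
opening: 0.0132
gripper_force: 40.0
```

Request:
play_rows --targets '[0,0,0,0,0,0,0,0,0,0,0,0,0,0,0,0,0,0,0,0,0,0,0,0]' --grip 3.0

```text
t: 13.45
tool_pos: [0.6152, -0.2619, 0.1011]
orientation: [-3.11, -0.439, 0.001]
force: [0.5, -0.4, 0.1]
opening: 0.03
gripper_force: 0.0
```

Request:
play_rows --targets '[0,0,-0.5,0,0,0,-2,0,0,0,-5,0,0,0,-8,0,-9,0,-9,0,-13,0,-9,0,-17,0,-9,0,-20,0,-9,0]'

```text
t: 14.12
tool_pos: [0.4544, -0.3083, 0.1916]
orientation: [3.109, 0.441, 0.001]
force: [0.1, -0.6, -0.3]
opening: 0.03
gripper_force: 0.0
```

Request:
play_rows --targets '[0,0,0,0,0,0,0,0,0,0,0,0,0,0,0,0]'

```text
t: 14.45
tool_pos: [0.4568, -0.308, 0.1914]
orientation: [3.11, 0.44, 0.002]
force: [0.9, -0.4, 0.2]
opening: 0.0301
gripper_force: 0.0
```

```bash
python3 - <<'E'
from h import *
from plant import eyes
ims=[]
for n in("top","side"):
    c=eyes.read_camera(n);pickle.dump(c,open(n+"8.pkl","wb"));im=c["image"][:,:,::-1]
    ims.append(cv2.resize(im[140:260,220:400] if n=="top" else im[190:310,220:400],(600,400),interpolation=cv2.INTER_CUBIC)[:,200:] if n=="top" else cv2.resize(im[190:310,220:400],(600,400),interpolation=cv2.INTER_CUBIC)[:,100:500])
cv2.imwrite("pics/g8.png",np.hstack(ims))
go((.5,-.3,.2),-74)
E
```

```text
t 14.55 pos [ 0.4568 -0.3078  0.1909] yang -73.8 zdir [ 0. -0. -1.] force [0.21 0.01 0.01] open 0.0303 q [-0.69  0.01  1.66  0.    1.47  0.6 ]
row [ 4.36  0.46 -0.9 ] 0.2 rows>= 1.1
```

View pics/g8.png

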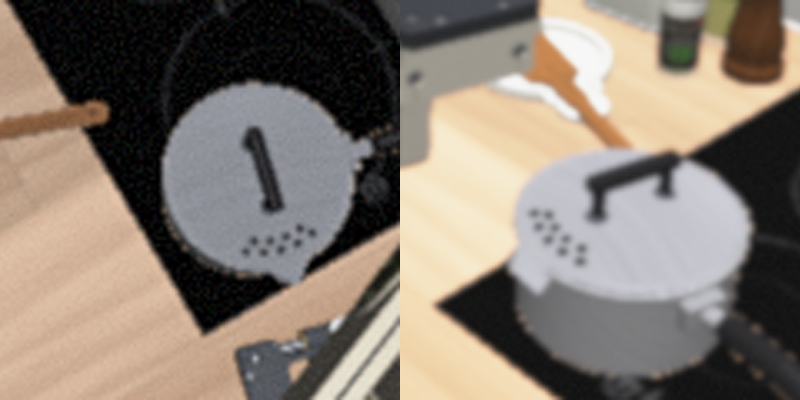

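The lid sits flush on the rim in both panels. Its holes at (280,242) line up with the lip at (295,280), the spatula is still on the rest, and the arm is clear of everything. Handing in.

```bash
python3 -c "
from plant import workorder
print(workorder.close_job())"
```

```text
the job is handed in; nothing more can be done
None
```

I handed the job in, and no verdict came back. In the last pictures the spatula's blade lies in the larger spoon rest's dish. The strainer lid looks level in the pan's rim with its holes over the pouring lip, and the arm is clear.

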